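# Send pressure to the orange outlet

## Task

On the soil lab's pressure manifold, push the yellow selector arm round with a fingertip until it points at the middle of the orange outlet and leave it there. Then press the green release button right down and let it come back up; do not press it before the arm points at orange. Only push: do not pull the arm up off its seat, and leave the core tubes, tins, brass weight and brush where they are.

Things in the scene. Friction and masses are not known exactly. Their poses are not given: they have to be found in the camera images.
- valve: round grey deck plate of the manifold, fixed to the table, 330 mm dia, 12 mm thick; origin at the centre of its underside, on the selector's axis; its place and yaw vary. A short white stripe at the deck's edge marks the parked direction, -x of this frame
- selector (a joint): angle of the yellow selector arm about the vertical axis through the deck's centre, rad, counter-clockwise from above positive; at 0 the arm lies along the deck's own -x (towards the white stripe); stops at -2.5 and 2.5, so it cannot pass through the deck's +x side. Stiff (about 0.14 N m, 1.7 N at 85 mm), stays where it is left. It starts within 0.5 of 0
- pointer_pivot (a point): on the selector's axis, 54 mm above the table; its -x axis runs along the arm towards the tip. Round dark hub 40 mm dia about it, top 56 mm above the table
- pointer_tip (a point): tip of the yellow arm, 113 mm from the axis, 54 mm above the table. The arm is a bar 14 mm wide (8 mm over the last 18 mm), its underside 30 mm and its top 54 mm above the table, 18 mm clear of the deck
- spindle (a joint): how far the arm has been pulled up off its seat, m, 0 to 0.02; a spring holds it down (about 10 N to lift); lifting it over 6 mm is a fault
- outlet_orange: outlet with an orange cap, 28 mm dia, a fixed upright stub; origin on its axis at the deck's top, 140 mm from the selector's axis; its top is 32 mm above the deck (44 mm above the table). The four outlets stand at joint angles -2.05, -1.2, 1.2 and 2.05; which colour is where changes
- outlet_blue: the same with a blue cap
- outlet_white: the same with a white cap
- outlet_black: the same with a black cap
- release (a joint): travel of the green push button, m, 0 up to 0.006 fully down, pressed straight down; a spring, 5 N when fully down
- release_top (a point): centre of the top of the green button, 32 mm dia, 22 mm above the table when up, in a fixed round black housing 48 mm dia and 12 mm tall, which stands to the left or right of the manifold
- core_a: soil core tube, dark grey cylinder with white lid, 69 mm dia, 130 mm tall, standing loose to the left; origin at the centre of its underside
- core_b: soil core tube like core_a but 110 mm tall, standing loose to the right; origin at the centre of its underside
- core_c: soil core tube, 69 mm dia, 90 mm tall, standing loose at the far left; origin at the centre of its underside
- tin_a: bare metal moisture tin, 50 mm dia, 34 mm tall, loose, near the robot between manifold and button; origin at the centre of its underside
- tin_b: moisture tin like tin_a, at the far side in the middle; origin at the centre of its underside
- weight: brass balance weight, 56 mm dia, 45 mm tall, loose, to the right; origin at the centre of its underside
- brush: small hand brush lying loose at the right; origin at the centre of its underside

How it is judged:
By the outcome, as a careful person would: the job done as asked, in the order asked, and still so for the second after the job is handed in, with the robot touching nothing.
It also fails if it takes over 58 s, if anything falls off the work surface, if the arm or the gripper's body presses on something with over 40 N, if the wrist force passes 120 N, or if a joint passes its speed limit or range.

## Robot

A 6-joint arm with a two-finger parallel gripper is mounted at the origin on the work surface. World frame = base frame: x ahead of the robot, y to its left, z up, the work surface at z = 0. Lengths are in m, angles in degrees, forces in N, time in s.
With the tool pointing down it reaches from about 0.375 to 0.9 m from the base axis. Payload 3.1 kg.
Tool frame: the origin (TCP) lies at the very end of the fingers, on their centre line; the grasp point (between the pads) lies 19 mm behind it; z points along the fingers, y is the line along which they close (so a half turn about z gives the same grasp; the last joint's range is limited). The gripper opens to 87 mm and grips with 3 to 60 N. Pads are 19 mm wide; open, the fingers measure 117 mm over their backs; the gripper's body (75 mm by 190 mm) begins 51 mm behind the grasp point.
Start: joints at [-82.878, 30.224, 82.088, -0, 67.689, -10.227], TCP at [0.186, -0.597, 0.223] pointing down, gripper open.
Joint ranges: [-176.69, 176.69], [-43.24, 126.21], [12.49, 139.97], [-82, 262], [0, 151.66], [-163.58, 163.58]. Speed limits (degrees/s): [159.86, 159.86, 180, 180, 180, 180].

## Interface

Orientations are given as a 3x3 rotation matrix whose columns are the frame's x, y, z axes.
In Python, from rig import readout, viewer, ticket gives the robot as it stands.
- The arm moves only by the tool send_rows, never from a script. Its argument "moves" is a list of rows, each a list of 6 numbers: the shift along the tool's x, y, z in units of 250 mm (1.0 is 250 mm), then the turn, a rotation vector about the tool's x, y, z in units of 90 degrees (1.0 is 90 degrees). A call has 1 to 12 rows; each row is the pose to reach, as a shift and turn from the pose commanded when the call began, along the tool's axes at that moment; what a row does not reach only later rows make up. A row lasts 1/10 s, in which the tool goes at most 50 mm and 8.59 degrees, less where a joint would pass 70% of its speed; a pose out of reach is approached as far as the arm can. A call with a number of a shift or a turn outside -1 to 1 is refused whole. A call with a gripper value outside its range is refused whole. "grip" is the opening, from 0 (shut) to 1 (fully open), set as the call begins (left out, the last holds). The fingers move at their own pace and stop on an object; the grip force is fixed at half the most. Time passes only in rows, so rows that repeat a pose let the fingers close. It gives the time, the measured TCP pose, the force, the opening and the grip force at its end, in the units of the state.
- readout.read_state(): the state, without advancing time (a new reading comes with each control period).
- viewer.capture(name): name is "scene" or "side" or "wrist"; returns (picture, depth): 480x640x3 uint8, red, green, blue; 480x640 float32, m along the optical axis (not along the pixel's ray), 0 where there is no reading.
- viewer.camera_info(name): a dict with "fx", "fy", "cx", "cy" (pixels), "distortion" ([k1, k2, p1, p2, k3] as OpenCV has them; the pictures are not rectified), "R" (3x3) and "t" (3): a world point X has camera coordinates R X + t; the wrist camera has in their place "tool_from_camera" (4x4, takes a point from camera to tool coordinates, whose origin is the TCP and whose axes are the flange's). Camera axes: x right, y down, z forward; pixel columns grow to the right and rows downward; lengths in m; the calibration is good to about 2 mm. A picture is of the moment at which its call begins: read the wrist's pose just before it. camera_info takes no time and is no camera call.
- ticket.hand_in(): hands the job in; it is judged then, once.
The state is a dict: "time_s": time; "joint_positions": joint angles; "qvel": joint speeds; "tau": joint torques, N m; "position": TCP position; "tcp_rot": TCP orientation; "force": force on the tool from outside, world axes, zero at the start; "moment": the same for the moment, N m; "opening": opening from 0.0 (shut) to 1.0 (fully open); "grasp_force": force on a finger pad.
Only numpy, scipy, OpenCV 4.12 (cv2) and the standard library are available. Lean on these libraries where they do the work, as an engineer would, in place of code of your own. Each camera call takes 0.05 s, during which the arm holds its last target. There are 200 camera calls.

## Working session

There is one attempt and no reset: what is moved stays moved. The work goes in short steps, Python scripts to look and compute and a tool call to move; the robot and the scene stay as the last step left them, time stands still between calls to the robot, and variables do not carry over. Pictures are saved under pics/ and viewed, at most 10 in all, crops included, and the job is handed in when it is done.

Besides the shell and the picture viewer there is one more tool, called after "Call:" as name([rows], argument=value, ...), one row to a line, values as JSON. send_rows: Moves the arm, as the interface text tells. Shifts and turns lie within -1 to 1; 1 stands for 250 mm of shift or 90 degrees of turn. Its arguments: {"type":"object","properties":{"moves":{"type":"array"},"grip":{"type":"number"}},"required":["moves"]}

```bash
mkdir -p pics
cat > h.py <<'E'
import numpy as np, cv2
from rig import readout, viewer, ticket
def cap(n,f):
    p,d=viewer.capture(n); cv2.imwrite(f'pics/{f}.png',p[:,:,::-1]); np.savez(f'pics/{f}.npz',p=p,d=d); return p,d
def ray(n,u,v):
    c=viewer.camera_info(n); K=np.array([[c['fx'],0,c['cx']],[0,c['fy'],c['cy']],[0,0,1]])
    x=cv2.undistortPoints(np.array([[[u,v]]],float),K,np.array(c['distortion'],float))[0,0]
    R=np.array(c['R']);t=np.array(c['t']); return -R.T@t, R.T@np.array([x[0],x[1],1])
def at_z(n,u,v,z):
    o,d=ray(n,u,v); return o+d*(z-o[2])/d[2]
def proj(n,X):
    c=viewer.camera_info(n); K=np.array([[c['fx'],0,c['cx']],[0,c['fy'],c['cy']],[0,0,1]])
    return cv2.projectPoints(np.array(X,float).reshape(-1,1,3),cv2.Rodrigues(np.array(c['R']))[0],np.array(c['t'],float),K,np.array(c['distortion'],float))[0][:,0]
E
python3 - <<'E'
from h import *
cap('scene','s0');cap('side','d0')
s=readout.read_state();print(s['time_s'],s['position'],s['tcp_rot'])
E
```

```text
0.1 [ 0.1863158  -0.59587866  0.22167766] [[ 9.54501453e-01  2.98206145e-01 -2.66537823e-04]
 [ 2.98206087e-01 -9.54499530e-01  1.94372086e-03]
 [ 3.25219279e-04 -1.93476759e-03 -9.99998075e-01]]
```

View pics/s0.png

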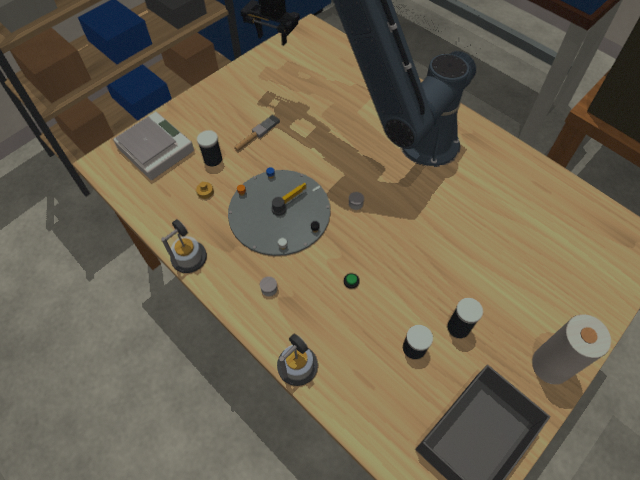

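View pics/d0.png

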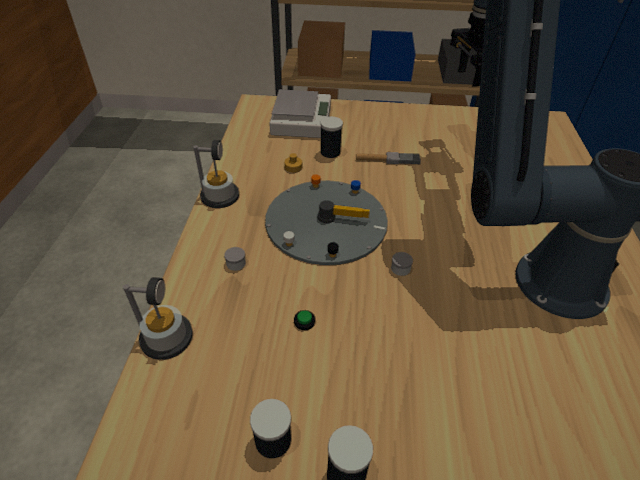

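The scene picture shows the orange cap at about (241,188), hub (279,204), arm tip (306,186), stripe (316,189), button (351,280), and blue at (270,171). In the side picture orange is at (316,180), hub (326,208), and button (304,317). I'll enlarge the manifold and button area in both.

Run:
```python
from h import *
a=cv2.imread('pics/s0.png')[155:295,220:370]; b=cv2.imread('pics/d0.png')[165:335,260:420]
cv2.imwrite('pics/c0.png',np.hstack([cv2.resize(a,(600*150//150*2//3*1,int(140*400/150)),interpolation=cv2.INTER_CUBIC),cv2.resize(b,(400,int(170*2.5)),interpolation=cv2.INTER_CUBIC)[:373]]))
for n,(pts) in {'scene':{'orange':(241,188,.044),'blue':(270,171,.044),'white':(283,243,.044),'black':(315,226,.044),'hub':(279,203,.056),'tip':(306,185,.054),'stripe':(316,189,.012),'btn':(351.5,279.5,.022)},
 'side':{'orange':(316,179,.044),'blue':(356,184,.044),'white':(289,237,.044),'black':(333,246,.044),'hub':(326.5,206,.056),'tip':(369,209,.054),'stripe':(379,228,.012),'btn':(305,316,.022)}}.items():
  for k,(u,v,z) in pts.items(): print(n,k,at_z(n,u,v,z).round(4))
```

```text
scene orange [ 0.6176 -0.2951  0.044 ]
scene blue [ 0.505  -0.2794  0.044 ]
scene white [ 0.664  -0.0477  0.044 ]
scene black [ 0.5541 -0.0217  0.044 ]
scene hub [ 0.5775 -0.1568  0.056 ]
scene tip [ 0.4681 -0.1475  0.054 ]
scene stripe [ 0.4351 -0.1359  0.012 ]
scene btn [0.6012 0.1747 0.022 ]
side orange [ 0.6116 -0.2865  0.044 ]
side blue [ 0.4979 -0.2753  0.044 ]
side white [ 0.6568 -0.0442  0.044 ]
side black [ 0.5465 -0.0239  0.044 ]
side hub [ 0.5726 -0.1576  0.056 ]
side tip [ 0.4614 -0.1595  0.054 ]
side stripe [ 0.4311 -0.1348  0.012 ]
side btn [0.5938 0.1738 0.022 ]
```

View pics/c0.png

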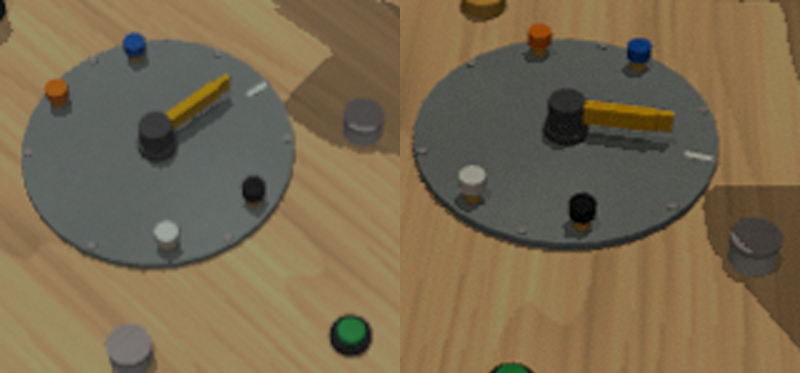

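```bash
cat >> h.py <<'E'
from scipy.spatial.transform import Rotation as Ro
def rows(targets):
    "targets (x,y,z,phi deg): printed in tool units from present pose"
    s=readout.read_state(); R=np.array(s['tcp_rot']); p=np.array(s['position'])
    for x,y,z,ph in targets:
        c,q=np.cos(np.radians(ph)),np.sin(np.radians(ph))
        T=np.array([[c,q,0],[q,-c,0],[0,0,-1.]])
        print([float(v) for v in np.r_[R.T@(np.array([x,y,z])-p)/.25, Ro.from_matrix(R.T@T).as_rotvec()/(np.pi/2)].round(3)])
def wat(f,s,u,v,z):
    c=viewer.camera_info('wrist'); K=np.array([[c['fx'],0,c['cx']],[0,c['fy'],c['cy']],[0,0,1]])
    x=cv2.undistortPoints(np.array([[[u,v]]],float),K,np.array(c['distortion'],float))[0,0]
    R=np.array(s['tcp_rot']);M=np.array(c['tool_from_camera'])
    o=R@M[:3,3]+s['position']; d=R@M[:3,:3]@np.array([x[0],x[1],1]); return o+d*(z-o[2])/d[2]
E
python3 - <<'E'
from h import *
print(viewer.camera_info('wrist'))
print('core_b',at_z('scene',207,138,.11),at_z('side',331,124,.11),'tin_a',at_z('scene',356,198,.034),'weight',at_z('scene',204,185,.045))
rows([(.47,-.16,.33,90)])
E
```

```text
{'fx': 377.56434775267223, 'fy': 377.56434775267223, 'cx': 321.59712380088996, 'cy': 247.31502776385582, 'distortion': array([-0.06418856,  0.        ,  0.        ,  0.        ,  0.        ]), 'tool_from_camera': array([[ 1.11889643e-03, -9.65581205e-01, -2.60099376e-01,
         7.18572920e-02],
       [ 9.99998829e-01,  1.35188090e-03, -7.16863186e-04,
         3.43361040e-04],
       [ 1.04381300e-03, -2.60098270e-01,  9.65581587e-01,
        -1.63581004e-01],
       [ 0.00000000e+00,  0.00000000e+00,  0.00000000e+00,
         1.00000000e+00]])}
core_b [ 0.58773028 -0.48916023  0.11      ] [ 0.5840205  -0.47699478  0.11      ] tin_a [ 0.38291182 -0.00752683  0.034     ] weight [ 0.69418159 -0.39080556  0.045     ]
[1.603, -1.327, -0.43, -0.001, -0.001, -0.807]
```

Run:
```python
from h import *
rows([(.34,-.40,.28,50),(.5,-.2,.33,90)])
```

```text
[0.82, -0.565, -0.232, -0.001, -0.001, -0.363]
[1.67, -1.138, -0.431, -0.001, -0.001, -0.807]
```

Call:
send_rows([
  [0.82, -0.565, -0.232, 0, 0, -0.363],
  [0.82, -0.565, -0.232, 0, 0, -0.363],
  [0.82, -0.565, -0.232, 0, 0, -0.363],
  [0.82, -0.565, -0.232, 0, 0, -0.363],
  [0.82, -0.565, -0.232, 0, 0, -0.363],
  [0.82, -0.565, -0.232, 0, 0, -0.363],
], grip=0)

```text
time_s: 0.7
position: [0.3425, -0.3961, 0.2816]
tcp_rot: [[0.638, 0.77, 0.002], [0.77, -0.638, 0.001], [0.002, 0.0, -1.0]]
force: [-0.3, -0.1, 0.3]
opening: 0.54
grasp_force: 0.0
```

Run:
```python
from h import *
s=readout.read_state();print(s['position'],s['opening'])
rows([(.5,-.2,.33,90)])
```

```text
[ 0.34254095 -0.39605913  0.28161773] 0.5396826463381517
[1.006, -0.016, -0.192, 0.001, -0.001, -0.441]
```

Call:
send_rows([
  [1.0, -0.016, -0.192, 0, 0, -0.441],
  [1.0, -0.016, -0.192, 0, 0, -0.441],
  [1.0, -0.016, -0.192, 0, 0, -0.441],
  [1.0, -0.016, -0.192, 0, 0, -0.441],
  [1.0, -0.016, -0.192, 0, 0, -0.441],
  [1.0, -0.016, -0.192, 0, 0, -0.441],
  [1.0, -0.016, -0.192, 0, 0, -0.441],
  [1.0, -0.016, -0.192, 0, 0, -0.441],
])

```text
time_s: 1.5
position: [0.4967, -0.2073, 0.3278]
tcp_rot: [[0.006, 1.0, -0.002], [1.0, -0.006, 0.0], [0.0, -0.002, -1.0]]
force: [-1.5, -0.1, 0.4]
opening: 0.006
grasp_force: 0.0
```

Run:
```python
from h import *
import pickle
s=readout.read_state();pickle.dump(s,open('pics/w0.pkl','wb'));print(s['position'],s['opening'])
cap('wrist','w0')
```

```text
[ 0.49666761 -0.20729562  0.32782675] 0.006436625108117758
```

View pics/w0.png

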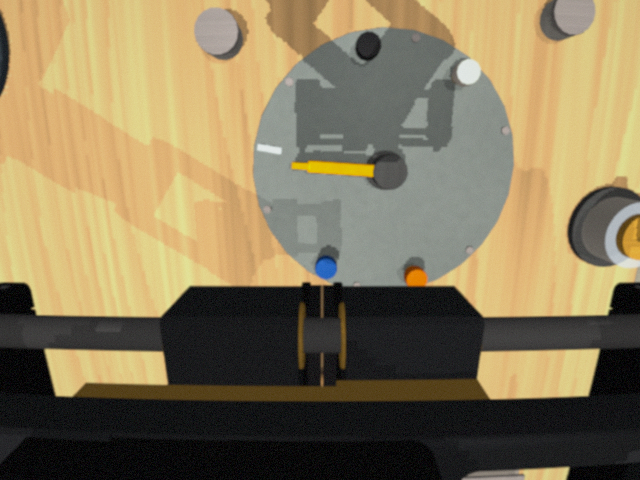

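Wrist picture: orange cap at (416,277), blue (326,267), white (468,71), black (368,44), hub top about (388,170), arm tip (292,166). The arm runs almost along the image row. I'll fit the hub centre and yaw from these.

Run:
```python
from h import *
import pickle
from scipy.optimize import least_squares
s=pickle.load(open('pics/w0.pkl','rb'))
P={k:wat('w0',s,*v) for k,v in dict(orange=(416,277,.044),blue=(326,267,.044),white=(468,71,.044),black=(368,44,.044),hub=(389,170,.056),tip=(292,166,.054)).items()}
for k,v in P.items(): print(k,v.round(4))
A=dict(orange=2.05,blue=1.2,black=-1.2,white=-2.05)
f=lambda q:np.concatenate([q[:2]+.14*np.array([np.cos(q[2]+a),np.sin(q[2]+a)])-P[k][:2] for k,a in A.items()])
r=least_squares(f,[.577,-.157,3.0]);print(r.x,(r.fun*1000).round(1))
c=r.x; t=P['tip'][:2]-c[:2]; print('arm',np.degrees(np.arctan2(t[1],t[0])),np.hypot(*t),'orange world',np.degrees(c[2]+2.05))
for n,d in (('scene',{'orange':(241,188),'blue':(270,171),'white':(283,242),'black':(315,225)}),('side',{'orange':(316,179.5),'blue':(356,184),'white':(289,237),'black':(333,246)})):
  P={k:at_z(n,*v,.044) for k,v in d.items()}; r=least_squares(f,[.577,-.157,3.0]);print(n,r.x,(r.fun*1000).round(1))
```

```text
orange [ 0.6155 -0.2957  0.044 ]
blue [ 0.5022 -0.2818  0.044 ]
white [ 0.661  -0.0538  0.044 ]
black [ 0.5487 -0.027   0.044 ]
hub [ 0.574  -0.1626  0.056 ]
tip [ 0.4637 -0.1578  0.054 ]
[ 0.57504639 -0.1633259   2.95919465] [ 0.5 -1.5 -0.7 -0.6  0.1  1.2  0.   1. ]
arm 177.16328061716294 0.11147507245083635 orange world 287.00571218758853
scene [ 0.57710838 -0.16102939  2.96157734] [ 0.8  0.3 -1.2 -0.9 -0.9  0.7  1.3 -0.1]
side [ 0.57136706 -0.15565674  2.96265152] [ 1.4 -5.2  0.3  0.3 -1.8  5.7  0.2 -0.7]
```

Run:
```python
from h import *
d=np.load('pics/w0.npz')['d']
for u,v in ((322,295),(312,300),(322,340),(220,300),(220,340),(400,300),(240,370)): print(u,v,d[v,u])
rows([(.498,-.108,.20,87),(.498,-.108,.043,87)])
```

```text
322 295 0.17197022
312 300 0.15666877
322 340 0.08230133
220 300 0.08285262
220 340 0.076340444
400 300 0.08439692
240 370 0.07820657
[0.398, 0.004, 0.511, -0.001, -0.0, 0.029]
[0.398, 0.005, 1.139, -0.001, -0.0, 0.029]
```

Call:
send_rows([
  [0.398, 0.004, 0.5, 0, 0, 0.03],
  [0.398, 0.004, 0.5, 0, 0, 0.03],
  [0.398, 0.004, 0.5, 0, 0, 0.03],
  [0.398, 0.004, 0.5, 0, 0, 0.03],
  [0.398, 0.004, 0.7, 0, 0, 0.03],
  [0.398, 0.004, 0.9, 0, 0, 0.03],
  [0.398, 0.004, 0.9, 0, 0, 0.03],
])

```text
time_s: 2.25
position: [0.4946, -0.107, 0.0977]
tcp_rot: [[0.054, 0.998, -0.014], [0.999, -0.054, 0.006], [0.005, -0.014, -1.0]]
force: [-1.7, 0.5, 0.7]
opening: 0.009
grasp_force: 0.0
```

Run:
```python
from h import *
s=readout.read_state();print(s['position'],s['force'])
rows([(.498,-.108,.043,87)])
```

```text
[ 0.49464091 -0.10700737  0.09770476] [-1.67047367  0.46268319  0.68673761]
[-0.004, 0.017, 0.219, -0.009, -0.003, -0.001]
```

Call:
send_rows([
  [0, 0.01, 0.12, 0, 0, 0],
  [0, 0.01, 0.2, 0, 0, 0],
  [0, 0.01, 0.2, 0, 0, 0],
  [0, 0.01, 0.2, 0, 0, 0],
  [0, 0.01, 0.2, 0, 0, 0],
])

```text
time_s: 2.75
position: [0.5031, -0.1083, 0.056]
tcp_rot: [[0.053, 0.999, 0.004], [0.999, -0.053, -0.002], [-0.002, 0.004, -1.0]]
force: [-0.1, -0.1, -0.6]
opening: 0.005
grasp_force: 0.0
```

```bash
cat >> h.py <<'E'
C=np.array([.5755,-.1625])
def pose(th,d,r=.08,z=.043):
    a=np.radians(th);u=np.array([np.cos(a),np.sin(a)]);n=np.array([-u[1],u[0]])
    return (*(C+r*u-d*n),z,th-90)
E
python3 - <<'E'
from h import *
s=readout.read_state();print(s['position'],s['force'])
rows([pose(177,.03)]+[pose(t,.0165) for t in np.linspace(177,240,10)])
E
```

```text
[ 0.50308178 -0.10834016  0.05596171] [-0.10954205 -0.08539569 -0.5590493 ]
[-0.081, -0.02, 0.052, 0.003, 0.001, -0.0]
[-0.135, -0.02, 0.052, 0.003, 0.001, -0.0]
[-0.175, -0.025, 0.052, 0.003, 0.001, -0.078]
[-0.214, -0.026, 0.052, 0.003, 0.001, -0.156]
[-0.254, -0.022, 0.052, 0.002, 0.002, -0.234]
[-0.293, -0.013, 0.052, 0.002, 0.002, -0.311]
[-0.331, 0.001, 0.052, 0.002, 0.002, -0.389]
[-0.366, 0.019, 0.053, 0.002, 0.002, -0.467]
[-0.399, 0.041, 0.053, 0.002, 0.002, -0.545]
[-0.429, 0.067, 0.053, 0.002, 0.002, -0.623]
[-0.456, 0.097, 0.053, 0.002, 0.002, -0.7]
```

Call:
send_rows([
  [0, -0.02, 0.052, 0, 0, 0],
  [-0.06, -0.02, 0.052, 0, 0, 0],
  [-0.135, -0.02, 0.052, 0, 0, 0],
  [-0.175, -0.025, 0.052, 0, 0, -0.078],
  [-0.214, -0.026, 0.052, 0, 0, -0.156],
  [-0.254, -0.022, 0.052, 0, 0, -0.234],
  [-0.293, -0.013, 0.052, 0, 0, -0.311],
  [-0.331, 0.001, 0.052, 0, 0, -0.389],
  [-0.366, 0.019, 0.052, 0, 0, -0.467],
  [-0.399, 0.041, 0.052, 0, 0, -0.545],
  [-0.429, 0.067, 0.052, 0, 0, -0.623],
  [-0.456, 0.097, 0.052, 0, 0, -0.7],
])

```text
time_s: 3.95
position: [0.5187, -0.2234, 0.0418]
tcp_rot: [[-0.868, 0.496, -0.002], [0.496, 0.868, 0.0], [0.002, -0.001, -1.0]]
force: [-2.3, 0.0, -0.6]
opening: 0.006
grasp_force: 1.1
```

Run:
```python
from h import *
s=readout.read_state();print(s['position'],s['force'],pose(240,.0165))
rows([pose(t,.0165) for t in (245,252,259,266,273,278,282,284,284,284,284)])
```

```text
[ 0.51874031 -0.22342566  0.04177084] [-2.34633401  0.00847342 -0.5761588 ] (np.float64(0.5212105808375568), np.float64(-0.22353203230275506), 0.043, 150)
[-0.037, -0.0, -0.005, -0.0, -0.001, -0.052]
[-0.077, -0.003, -0.005, -0.0, -0.001, -0.13]
[-0.117, -0.0, -0.005, -0.0, -0.001, -0.208]
[-0.156, 0.007, -0.005, -0.0, -0.001, -0.286]
[-0.194, 0.019, -0.005, -0.0, -0.001, -0.364]
[-0.22, 0.031, -0.005, -0.0, -0.001, -0.419]
[-0.24, 0.041, -0.005, 0.0, -0.001, -0.464]
[-0.25, 0.047, -0.005, 0.0, -0.001, -0.486]
[-0.25, 0.047, -0.005, 0.0, -0.001, -0.486]
[-0.25, 0.047, -0.005, 0.0, -0.001, -0.486]
[-0.25, 0.047, -0.005, 0.0, -0.001, -0.486]
```

Call:
send_rows([
  [-0.037, 0, -0.005, 0, 0, -0.052],
  [-0.077, -0.003, -0.005, 0, 0, -0.13],
  [-0.117, 0, -0.005, 0, 0, -0.208],
  [-0.156, 0.007, -0.005, 0, 0, -0.286],
  [-0.194, 0.019, -0.005, 0, 0, -0.364],
  [-0.22, 0.031, -0.005, 0, 0, -0.419],
  [-0.235, 0.038, -0.005, 0, 0, -0.45],
  [-0.245, 0.045, -0.005, 0, 0, -0.475],
  [-0.245, 0.045, -0.005, 0, 0, -0.475],
  [-0.245, 0.045, -0.005, 0, 0, -0.475],
])

```text
time_s: 4.95
position: [0.5782, -0.2441, 0.0428]
tcp_rot: [[-0.976, -0.22, 0.0], [-0.22, 0.976, -0.001], [-0.0, -0.001, -1.0]]
force: [-1.7, -0.8, 1.0]
opening: 0.001
grasp_force: 1.0
```

Run:
```python
from h import *
import pickle
s=readout.read_state();p=np.array(s['position']);print(p,s['force'],s['tcp_rot'])
for t in (280,282,284,286): print(t,np.array(pose(t,.0165)[:2])-p[:2])
pickle.dump(s,open('pics/w1.pkl','wb'))
cap('wrist','w1')
```

```text
[ 0.57820798 -0.24411187  0.04276424] [-1.68299375 -0.78324338  1.04157226] [[-9.75541639e-01 -2.19814595e-01  2.32060440e-04]
 [-2.19814715e-01  9.75541252e-01 -8.69539408e-04]
 [-3.52470793e-05 -8.99282199e-04 -9.99999595e-01]]
280 [-5.06545018e-03 -3.79451700e-05]
282 [-2.21447662e-03 -7.04809547e-05]
284 [ 6.35895693e-04 -3.49937698e-06]
286 [0.00348219 0.00016292]
```

View pics/w1.png

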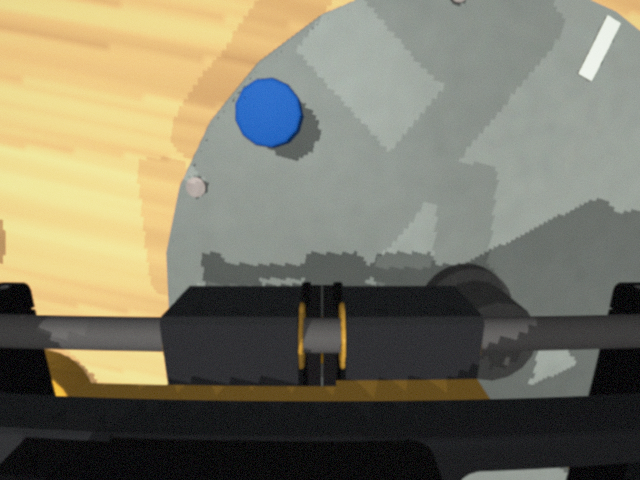

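The view shows the blue cap at (269,112); the fingers hide the arm itself, which should be near 283–284°. I'll back off, rise and look from above.

Run:
```python
from h import *
rows([(.65,-.20,.24,193)])
```

```text
[-0.319, 0.108, -0.789, -0.001, 0.0, -0.003]
```

Call:
send_rows([
  [0.1, 0, 0, 0, 0, 0],
  [0.1, 0, 0, 0, 0, 0],
  [0.1, 0, -0.2, 0, 0, 0],
  [0.1, 0, -0.4, 0, 0, 0],
  [0.0, 0.06, -0.6, 0, 0, 0],
  [-0.2, 0.1, -0.8, 0, 0, 0],
  [-0.3, 0.11, -0.8, 0, 0, 0],
  [-0.3, 0.11, -0.8, 0, 0, 0],
  [-0.3, 0.11, -0.8, 0, 0, 0],
  [-0.3, 0.11, -0.8, 0, 0, 0],
])

```text
time_s: 6.0
position: [0.6442, -0.1995, 0.2406]
tcp_rot: [[-0.975, -0.22, -0.003], [-0.22, 0.975, 0.001], [0.002, 0.002, -1.0]]
force: [-0.1, -0.1, 0.5]
opening: 0.003
grasp_force: 0.0
```

Run:
```python
from h import *
import pickle
s=readout.read_state();print(s['position'],s['force'],s['qvel'])
pickle.dump(s,open('pics/w2.pkl','wb'))
cap('wrist','w2')
```

```text
[ 0.64420138 -0.19948002  0.24056705] [-0.10660493 -0.05302292  0.46154017] [-0.81126401  0.34581653  1.03465208  0.06559052 -0.00742931 -0.01844379]
```

View pics/w2.png

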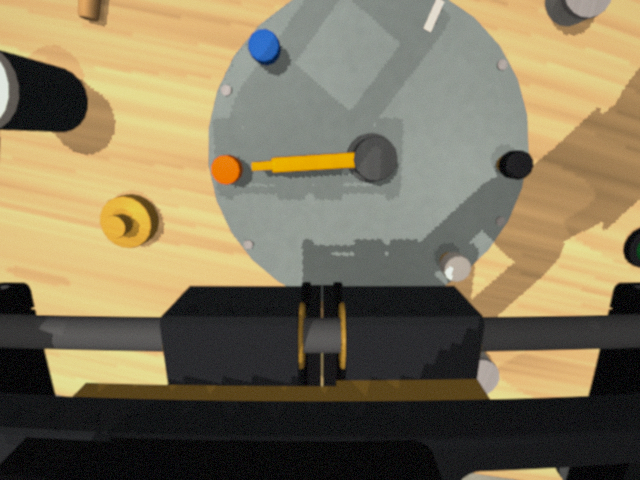

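Arm now runs from the hub (375,158) to its tip at (252,166), with the orange cap at (227,170), so it is close. I'll enlarge it to measure the residual angle.

Run:
```python
from h import *
a=cv2.imread('pics/w2.png')[110:210,205:405]
cv2.imwrite('pics/c2.png',cv2.resize(a,None,fx=4,fy=4,interpolation=cv2.INTER_CUBIC))
```

```text
(no output)
```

View pics/c2.png

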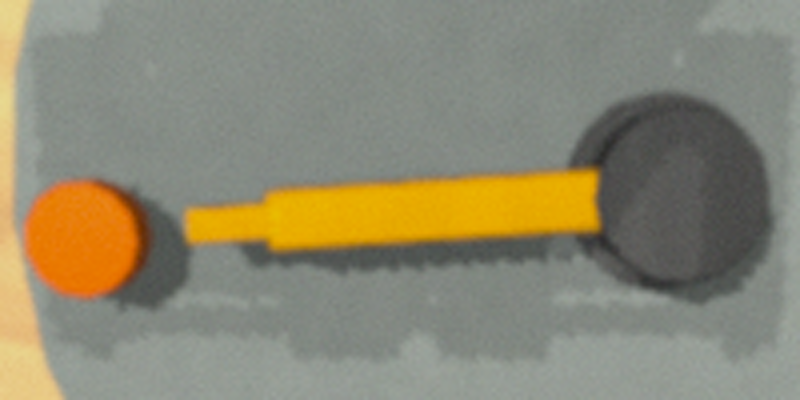

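```bash
cat > m.py <<'E'
from h import *
def meas(s,x0,y0,k,tip,root,orange,hub,others):
    from scipy.optimize import least_squares
    g=lambda q,z: wat('',s,x0+(q[0]+.5)/k-.5,y0+(q[1]+.5)/k-.5,z)[:2]
    ang=lambda v:np.degrees(np.arctan2(v[1],v[0]))%360
    T,Rt,O,H=g(tip,.054),g(root,.054),g(orange,.044),g(hub,.056)
    P={k:wat('',s,*v,.044) for k,v in others.items()};P['orange']=np.r_[O,0]
    A=dict(orange=2.05,blue=1.2,black=-1.2,white=-2.05)
    f=lambda q:np.concatenate([q[:2]+.14*np.array([np.cos(q[2]+a),np.sin(q[2]+a)])-P[k][:2] for k,a in A.items() if k in P])
    r=least_squares(f,[.577,-.157,3.0]);c=r.x[:2]
    print('centre fit',c,'hub',H,'res',(r.fun*1e3).round(1))
    print('arm root-tip',ang(T-Rt),'hub-tip',ang(T-H),'fit-tip',ang(T-c),'hub-orange',ang(O-H),'fit-orange',ang(O-c),'fit yaw orange',np.degrees(r.x[2]+2.05)%360)
E
python3 - <<'E'
from m import *
import pickle
s=pickle.load(open('pics/w2.pkl','rb'))
meas(s,205,110,4,(186,227),(598,201.5),(83,239),(683,192),dict(blue=(264,46),black=(516,165),white=(458,268)))
E
```

```text
centre fit [ 0.57529109 -0.16510126] hub [ 0.57436486 -0.16507061] res [ 0.6 -0.6 -0.3 -1.1 -0.9  2.7  0.6 -0.9]
arm root-tip 286.18895866571484 hub-tip 286.74922963203045 fit-tip 286.30322178805983 hub-orange 287.28272387723484 fit-orange 286.92255710942715 fit yaw orange 287.0861616549174
```

The arm is at about 286.4° against orange at 287.0°, less than 1° off (about 1 mm at the tip), so it points at orange's middle. On to the button.

Run:
```python
from h import *
for k,n,u,v,z in (('c1','scene',468,309,.13),('c2','scene',418,334,.09),('tb','scene',269,284,.034)): print(k,at_z(n,u,v,z).round(3))
rows([(.56,.0,.24,150),(.60,.174,.20,100)])
```

```text
c1 [0.496 0.483 0.13 ]
c2 [0.624 0.427 0.09 ]
tb [0.783 0.019 0.034]
[0.152, 0.853, 0.003, 0.001, -0.002, 0.474]
[-0.158, 1.496, 0.164, -0.0, -0.002, 1.03]
```

Call:
send_rows([
  [0.152, 0.853, 0, 0, 0, 0.474],
  [0.152, 0.853, 0, 0, 0, 0.474],
  [0.152, 0.853, 0, 0, 0, 0.474],
  [0.152, 0.853, 0, 0, 0, 0.474],
  [0.152, 0.853, 0, 0, 0, 0.474],
  [0.152, 0.853, 0, 0, 0, 0.474],
])

```text
time_s: 6.65
position: [0.5586, 0.0019, 0.2411]
tcp_rot: [[-0.868, 0.497, -0.004], [0.497, 0.868, 0.001], [0.004, -0.001, -1.0]]
force: [-0.3, -1.5, -0.1]
opening: 0.004
grasp_force: 0.0
```

Run:
```python
from h import *
rows([(.60,.12,.20,100)])
```

```text
[0.09, 0.493, 0.164, -0.002, -0.002, 0.558]
```

Call:
send_rows([
  [0.09, 0.493, 0.164, 0, 0, 0.558],
  [0.09, 0.493, 0.164, 0, 0, 0.558],
  [0.09, 0.493, 0.164, 0, 0, 0.558],
  [0.09, 0.493, 0.164, 0, 0, 0.558],
  [0.09, 0.493, 0.164, 0, 0, 0.558],
  [0.09, 0.493, 0.164, 0, 0, 0.558],
  [0.09, 0.493, 0.164, 0, 0, 0.558],
  [0.09, 0.493, 0.164, 0, 0, 0.558],
])

```text
time_s: 7.45
position: [0.6036, 0.1165, 0.2003]
tcp_rot: [[-0.174, 0.985, -0.001], [0.985, 0.174, -0.0], [-0.0, -0.001, -1.0]]
force: [-0.3, -0.2, -0.4]
opening: 0.007
grasp_force: 0.0
```

Run:
```python
from h import *
s=readout.read_state();p,d=cap('wrist','w3')
h=cv2.cvtColor(p,cv2.COLOR_RGB2HSV);m=cv2.inRange(h,(45,100,40),(80,255,255))
n,l,st,c=cv2.connectedComponentsWithStats(m);i=1+st[1:,4].argmax();print(st[i],c[i]);b=wat('',s,*c[i],.022);print(s['position'],b)
rows([(b[0],b[1],.05,100)])
```

```text
[ 307  146   36   38 1065] [324.55305164 164.21314554]
[0.60363063 0.11646223 0.20025511] [0.59734242 0.1715775  0.022     ]
[0.221, 0.014, 0.602, -0.0, 0.0, 0.0]
```

View pics/w3.png

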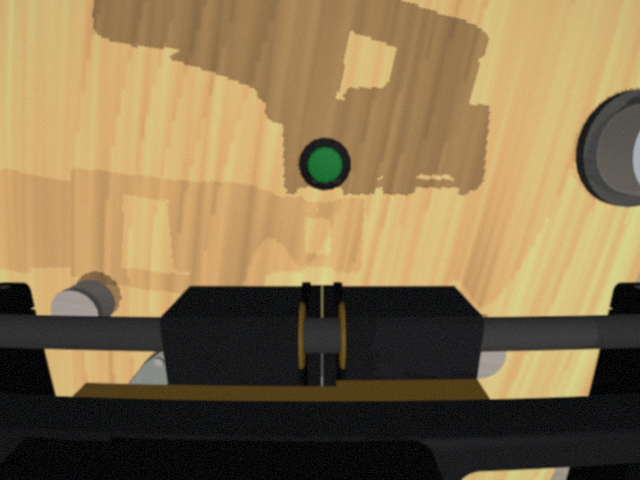

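The green button is at (325,164), clear all round. I'll move over it, then press.

Call:
send_rows([
  [0.221, 0.014, 0.3, 0, 0, 0],
  [0.221, 0.014, 0.45, 0, 0, 0],
  [0.221, 0.014, 0.6, 0, 0, 0],
  [0.221, 0.014, 0.6, 0, 0, 0],
  [0.221, 0.014, 0.6, 0, 0, 0],
  [0.221, 0.014, 0.6, 0, 0, 0],
  [0.221, 0.014, 0.6, 0, 0, 0],
])

```text
time_s: 8.2
position: [0.5997, 0.1726, 0.0536]
tcp_rot: [[-0.171, 0.985, 0.005], [0.985, 0.171, 0.0], [-0.001, 0.005, -1.0]]
force: [0.6, -0.4, 1.4]
opening: 0.006
grasp_force: 0.0
```

Run:
```python
from h import *
s=readout.read_state();print(s['position'],s['force'])
rows([(.5975,.172,.023,100),(.5975,.172,.016,100)])
```

```text
[0.59973295 0.17258941 0.05358946] [ 0.56111862 -0.44441796  1.38920783]
[-0.001, -0.01, 0.122, 0.003, 0.0, -0.002]
[-0.001, -0.01, 0.15, 0.003, 0.0, -0.002]
```

Call:
send_rows([
  [0, -0.005, 0.06, 0, 0, 0],
  [0, -0.005, 0.1, 0, 0, 0],
  [0, -0.005, 0.12, 0, 0, 0],
  [0, -0.005, 0.13, 0, 0, 0],
  [0, -0.005, 0.14, 0, 0, 0],
  [0, -0.005, 0.14, 0, 0, 0],
  [0, -0.005, 0.14, 0, 0, 0],
])

```text
time_s: 8.9
position: [0.5955, 0.1725, 0.0164]
tcp_rot: [[-0.172, 0.985, -0.001], [0.985, 0.172, -0.001], [-0.0, -0.001, -1.0]]
force: [-3.2, -1.6, 5.6]
opening: 0.004
grasp_force: 3.0
```

Call:
send_rows([
  [0, 0, 0.008, 0, 0, 0],
  [0, 0, 0.008, 0, 0, 0],
  [0, 0, 0.008, 0, 0, 0],
  [0, 0, 0.008, 0, 0, 0],
])

```text
time_s: 9.3
position: [0.5955, 0.1725, 0.0162]
tcp_rot: [[-0.172, 0.985, -0.001], [0.985, 0.172, -0.001], [-0.001, -0.001, -1.0]]
force: [-5.1, -2.8, 15.7]
opening: 0.002
grasp_force: 8.1
```

The force rose to 15.7 N with no further travel, so the button is bottomed. I'll lift off and go back over the manifold for a final check.

Call:
send_rows([
  [0, 0, -0.05, 0, 0, 0],
  [0, 0, -0.15, 0, 0, 0],
  [0, 0, -0.35, 0, 0, 0],
  [0, 0, -0.55, 0, 0, 0],
  [0, 0, -0.75, 0, 0, 0],
  [0, 0, -0.9, 0, 0, 0],
  [0, 0, -0.9, 0, 0, 0],
  [0, 0, -0.9, 0, 0, 0],
  [0, 0, -0.9, 0, 0, 0],
])

```text
time_s: 10.2
position: [0.5948, 0.1727, 0.2372]
tcp_rot: [[-0.172, 0.985, -0.003], [0.985, 0.172, -0.0], [0.0, -0.003, -1.0]]
force: [0.2, -0.1, -0.6]
opening: 0.004
grasp_force: 0.0
```

Run:
```python
from h import *
s=readout.read_state();print(s['position'],s['force'])
rows([(.60,.02,.24,145),(.645,-.16,.24,193)])
```

```text
[0.59482563 0.17273782 0.23718248] [ 0.23247052 -0.06378625 -0.58255231]
[-0.605, -0.084, -0.011, -0.002, -0.001, -0.501]
[-1.346, -0.031, -0.012, -0.001, -0.002, -1.035]
```

Call:
send_rows([
  [-0.605, -0.084, 0, 0, 0, -0.5],
  [-0.605, -0.084, 0, 0, 0, -0.5],
  [-0.605, -0.084, 0, 0, 0, -0.5],
  [-0.605, -0.084, 0, 0, 0, -0.5],
  [-0.605, -0.084, 0, 0, 0, -0.5],
  [-0.605, -0.084, 0, 0, 0, -0.5],
  [-0.605, -0.084, 0, 0, 0, -0.5],
])

```text
time_s: 10.9
position: [0.6001, 0.02, 0.2364]
tcp_rot: [[-0.817, 0.576, -0.005], [0.576, 0.817, 0.001], [0.004, -0.002, -1.0]]
force: [-0.5, 1.7, 0.3]
opening: 0.005
grasp_force: 0.0
```

Run:
```python
from h import *
rows([(.645,-.20,.24,193)])
```

```text
[-0.654, -0.616, -0.016, -0.0, -0.003, -0.535]
```

Call:
send_rows([
  [-0.654, -0.616, 0, 0, 0, -0.535],
  [-0.654, -0.616, 0, 0, 0, -0.535],
  [-0.654, -0.616, 0, 0, 0, -0.535],
  [-0.654, -0.616, 0, 0, 0, -0.535],
  [-0.654, -0.616, 0, 0, 0, -0.535],
  [-0.654, -0.616, 0, 0, 0, -0.535],
  [-0.654, -0.616, 0, 0, 0, -0.535],
  [-0.654, -0.616, 0, 0, 0, -0.535],
  [-0.654, -0.616, 0, 0, 0, -0.535],
  [-0.654, -0.616, 0, 0, 0, -0.535],
])

```text
time_s: 11.9
position: [0.6464, -0.1988, 0.2387]
tcp_rot: [[-0.974, -0.226, -0.0], [-0.226, 0.974, 0.0], [0.0, 0.0, -1.0]]
force: [0.8, -0.3, 0.4]
opening: 0.007
grasp_force: 0.0
```

Run:
```python
from h import *
import pickle
s=readout.read_state();print(s['position'],s['force'])
pickle.dump(s,open('pics/w4.pkl','wb'))
cap('wrist','w4')
a=cv2.imread('pics/w4.png')[100:220,200:400]
cv2.imwrite('pics/c4.png',cv2.resize(a,None,fx=4,fy=4,interpolation=cv2.INTER_CUBIC))
```

```text
[ 0.64639428 -0.1987637   0.23870723] [ 0.81225194 -0.31663566  0.37599809]
```

View pics/c4.png

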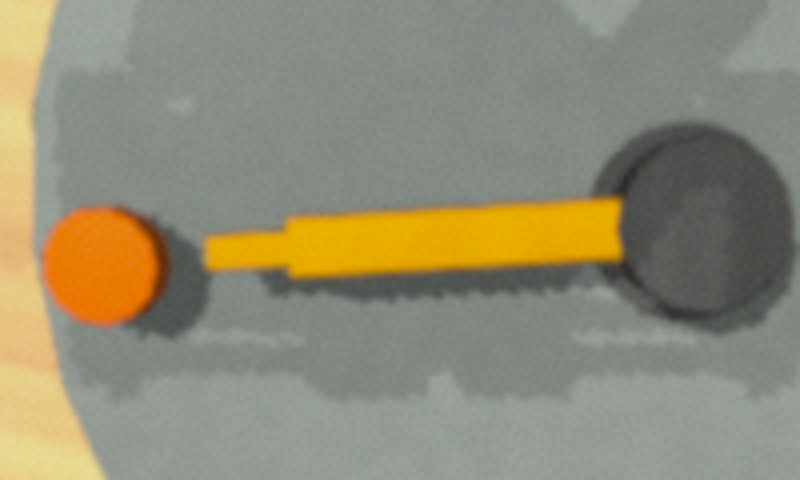

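The arm's tip is at (206,254) in the crop, its root at (622,229), the hub at (708,221) and the orange cap at (104,265). I'll recompute the angles and check the rest of the scene against the first pictures.

Run:
```python
from m import *
import pickle
s=pickle.load(open('pics/w4.pkl','rb'))
meas(s,200,100,4,(206,254),(622,229.5),(104,265),(708,221),{'blue':(268,52)})
p,_=cap('side','d4');q=np.load('pics/d0.npz')['p']
for k,(u,v) in dict(core_b=(331,138),weight=(293,163),brush=(388,158),tin_a=(401,262),tin_b=(235,258),btn=(304,319),core_c=(272,428),core_a=(349,455)).items():
    f=lambda i:cv2.cvtColor(i,cv2.COLOR_RGB2GRAY)
    t=f(q)[v-18:v+18,u-18:u+18];w=f(p)[max(v-26,0):v+26,u-26:u+26]
    r=cv2.minMaxLoc(cv2.matchTemplate(w,t,cv2.TM_CCOEFF_NORMED));print(k,round(r[1],2),np.array(r[3])-8)
```

```text
centre fit [ 0.58557508 -0.16272319] hub [ 0.57423527 -0.16473202] res [ 3.9 -0.7 -3.9  0.7]
arm root-tip 286.32749619550464 hub-tip 286.7897305434495 fit-tip 280.9592163554414 hub-orange 287.25536966964114 fit-orange 282.5198840706101 fit yaw orange 284.0322404254597
core_b 0.88 [0 0]
weight 1.0 [0 0]
brush 1.0 [0 0]
tin_a 0.49 [0 0]
tin_b 0.82 [0 0]
btn 0.97 [0 0]
core_c 1.0 [0 0]
core_a 1.0 [0 0]
```

The arm still points at orange (about 0.5° off), the button is back up, and nothing else has moved.

```bash
python3 -c "
from rig import ticket
print(ticket.hand_in())"
```

```text
the job is handed in; nothing more can be done
None
```

The yellow arm points at the middle of the orange outlet (within about 1° by the wrist camera), the green button was then pressed right down and came back up, nothing else shifted in the before/after images, and the job is handed in.

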